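# Check the height of a spacer bush with the bridge gauge

## Robot

A 6-joint arm with a two-finger parallel gripper is mounted at the origin on the work surface; the furniture and walls round the work are solid. World frame = base frame: x ahead of the robot, y to its left, z up, the work surface at z = 0. Lengths are in m, angles in degrees, forces in N, time in s.
With the tool pointing down it reaches from about 0.375 to 0.9 m from the base axis. Payload 3.1 kg.
Tool frame: the origin (TCP) lies at the very end of the fingers, on their centre line; the grasp point (between the pads) lies 19 mm behind it (grip_point_offset is the distance from the TCP to the grasp point, in m); y points along the fingers, x is the direction in which the jaws open and shut, and the axes are right-handed (so a half turn about y gives the same grasp; the last joint's range is limited). The gripper opens to 87 mm and grips with 3 to 60 N. Pads are 19 mm wide; open, the fingers measure 117 mm over their backs; the gripper's body (75 mm by 190 mm) begins 51 mm behind the grasp point.
Start: joints at [-80.873, 30.224, 82.088, -0, 67.689, -10.227], TCP at [0.207, -0.59, 0.223] pointing down, gripper open.
Joint ranges: [-176.69, 176.69], [-43.24, 126.21], [12.49, 139.97], [-82, 262], [0, 151.66], [-163.58, 163.58]. Speed limits (degrees/s): [159.86, 159.86, 180, 180, 180, 180].

## Interface

Orientations are given as a 3x3 rotation matrix whose columns are the frame's x, y, z axes.
In Python, from rig import * gives the robot as it stands.
- The arm moves only by the tool send_rows, never from a script. Its argument "moves" is text: rows parted by semicolons, each of 5 numbers parted by spaces: the finger opening in mm, from 0 to 87, then the shift along the tool's x, y, z in mm, then the turn about the tool's y in degrees. In form: fingers dx dy dz yaw; .... A call has 1 to 20 rows; each row shifts and turns the commanded pose from where the row before left it, along the tool's axes as they then stand; what a row does not reach is not made up. A row lasts 1/12 s, in which the tool goes at most 41.7 mm and 7.16 degrees, less where a joint would pass 70% of its speed; a pose out of reach is approached as far as the arm can. A call is refused whole if a number of a shift passes 41.7 or a number of a turn 7.16, either way. A call with a gripper value outside its range is refused whole. The fingers move at their own pace and stop on an object; the grip force is fixed at half the most. Time passes only in rows, so rows that do not move let the fingers close. It gives the time, the measured TCP pose, the force and the opening at its end, in the units of the state.
- read_state(): the state, without advancing time (a new reading comes with each control period).
- capture(name): name is "scene" or "top" or "wrist"; returns a dict with "image" (420x560x3 uint8, blue, green, red), "z_map" (420x560 float32, m along the optical axis (not along the pixel's ray), 0 where there is no reading), "mtx" (3x3 intrinsics, pixels), "origin" and "rotation" of the camera in the world; the wrist camera has in their place "tool_from_camera" (4x4, takes a point from camera to tool coordinates, whose origin is the TCP and whose axes are the tool frame's). Camera axes: x right, y up, looking along -z (the intrinsics and any distortion apply to the point x, -y, -z); pixel columns grow to the right and rows downward; lengths in m; the calibration is good to about 2 mm. A picture is of the moment at which its call begins: read the wrist's pose just before it.
- hand_in(): hands the job in, once; it reports no verdict.
Trained networks look in a picture, given as the dict that the camera call returned (one of the last four; its "shot" number tells which), for a name from the list of things; names that differ only in an ending like _2 or _b are one class to them, and where a whole thing is asked for, a point or a joint stands for the part that bears it (a point fixed in the world has none). Each returns a list of dicts, best first, with "p" (0 to 1); they miss things now and then, are a little off and sometimes report something else, mostly with a low value. They report only what shows in the picture. A call takes as long as a camera call. They do not tell look-alikes from the thing itself.
- search_frame(picture, name): "bbox" ([left, top, right, bottom] in pixels, round what is visible of it).
- masks_of(picture, name): "region" (420x560 bool, what is visible of it) and "bbox" ([left, top, right, bottom] in pixels, round what is visible of it).
- mark_of(picture, name): "pixel" ([row, column] in pixels: a listed point, or the origin of a listed thing).
The state is a dict: "time_s": time; "joint_positions": joint angles; "qvel": joint speeds; "tau": joint torques, N m; "position": TCP position; "tcp_rot": TCP orientation; "force": force on the tool from outside, world axes, zero at the start; "moment": the same for the moment, N m; "opening": opening from 0.0 (shut) to 1.0 (fully open).
Only numpy, scipy, OpenCV 4.12 (cv2) and the standard library are available. Lean on these libraries where they do the work, as an engineer would, in place of code of your own. Each camera call takes 0.05 s, during which the arm holds its last target. There are 200 camera calls.

## Task

Stand the black spacer bush upright on the middle of the steel inspection plate and let it go. Then pick up the bridge gauge by its grip block and lower it gently over the bush, one leg on either side, so that both legs stand flat on the plate and its sprung foot rests on top of the bush, reading its height; leave it standing there. Do not disturb the grease tin, the gearhead or the marker pen lying about.

Things in the scene. Friction and masses are not known exactly. Their poses are not given: they have to be found in the camera images.
- plate: Fixed inspection plate: flat slab of bare ground steel, 160 (x) x 200 (y) x 20 mm high, with a thin engraved cross at its middle whose lines run along x and y. Origin: centre of the underside; its top is 20 mm above the table. z up.
- bush: Plain black plastic spacer bush, an upright round part with a dark bore hole showing in its top, 45 mm diameter, 88 mm tall, 0.19 kg; grasp round the body. Origin: centre of its underside, z along its axis, up. Stands on the table to the left or the right of the plate.
- gauge: Loose bridge gauge, 0.48 kg, 176 mm tall: two aluminium legs, beam along its y, black grip block on top. Legs at y = +-56 mm, 12 mm thick, on pads 46 (x) x 20 (y) x 8 mm (46 mm free from the middle to each pad); beam 30 x 130 mm, z 114 to 130 mm. Origin: midway between the legs, at their undersides; z up. Stands on the table, the plate between it and the bush.
- gauge_grip (a point): Middle of the gauge's grip block, 155 mm above the legs' undersides, axes as the gauge's. The block is 28 (x) x 36 (y) mm, z 130 to 176 mm. A white scale and pointer stand on its -x face, out to x = -22 mm: grasp the block across y.
- foot_tip (a point): Centre of the underside of the gauge's sprung foot, a flat steel disc of 24 mm diameter on the gauge's middle line; 70 mm above the undersides of the legs when it hangs free.
- gauge_foot (a joint): How far the sprung foot is pushed up from its lower stop, m: 0 hanging free, 0.028 at most. Reading plus 0.070 is the height above the legs' undersides: about 0.018 over the 88 mm bush. The spring pushes back with 1.2 N at 0 and 1.9 N at 0.018, less than the gauge's weight.
- grease_tin: Bystander: flat round white grease tin, 67 mm diameter, 36 mm high, loose, beyond the plate. Origin: centre of the underside.
- gearhead: Bystander: square black gearhead with a yellow shaft cover, 80 x 61 x 60 mm high, loose, beyond the plate. Origin: centre of the underside.
- marker: Bystander: marker pen, 18 x 127 x 18 mm, lying loose beyond the plate, to its left. Origin: centre of the underside.
Mind the look-alikes: they are no part of the job. Leave any green, pink or purple look-alike of the bush alone.

How it is judged (in metres and radians):
On the way:
1. the bush stands upright on the middle of the plate, let go (horizontal distance between bush and plate below 0.035 m and z of bush in the frame of plate between 0.017 and 0.0235 m and angle between bush's own z axis and vertical below 0.05 rad and contact force between the fingers and bush below 0.1 N and linear speed of bush below 0.02 m/s), for 0.2 s.
At the end, for the whole second after the job is handed in: Bush upright (0.05 rad) on the plate within 35 mm of its middle; gauge over it, legs flat on the plate (2.5 mm, tilt under 0.03 rad), foot within 22 mm of the bush's axis and pushed up 0.015 to 0.021 m; all at rest (horizontal distance between bush and plate below 0.035 m and z of bush in the frame of plate between 0.017 and 0.0235 m and angle between bush's own z axis and vertical below 0.05 rad and z of gauge in the frame of plate between 0.017 and 0.0225 m and angle between gauge's own z axis and vertical below 0.03 rad and horizontal distance between foot_tip and bush below 0.022 m and value of joint gauge_foot between 0.015 and 0.021 m and linear speed of each of gauge, bush below 0.01 m/s); the robot touches nothing.
It fails at once if the bush is knocked over (angle between bush's own z axis and vertical above 0.5 rad).
It fails at once if the gauge is knocked over (angle between gauge's own z axis and vertical above 0.5 rad).
It fails at once if the gauge is slammed or pressed hard on the bush (over 25 N) (contact force between gauge and bush above 25 N).
It fails at once if the gauge is dropped or slammed on the plate (over 80 N) (contact force between gauge and plate above 80 N).
It fails at once if the grease tin, the gearhead or the marker is moved by more than 30 mm (distance of any of grease_tin, gearhead, marker from where it was at the start of the episode above 0.03 m).
It also fails if it takes over 64 s, if anything falls off the work surface, if the arm or the gripper's body presses on something with over 40 N, if the wrist force passes 120 N, or if a joint passes its speed limit or range.

## Working session

There is one attempt and no reset: what is moved stays moved. The work goes in short steps, Python scripts to look and compute and a tool call to move; the robot and the scene stay as the last step left them, time stands still between calls to the robot, and variables do not carry over. Pictures are saved under pics/ and viewed, about 8 in all and at most 12, crops included, and the job is handed in when it is done.

Besides the shell and the picture viewer there is one more tool, called after "Emit:" as name(argument=value, ...) on one line, values as JSON. send_rows: Moves the arm, as the interface text tells. Its arguments: {"type":"object","properties":{"moves":{"type":"string"}},"required":["moves"]}

```bash
mkdir -p pics; cat > h.py <<'E'
from rig import *
import numpy as np, cv2
def world(p, T=None):
    """per-pixel world xyz of a picture"""
    z=p["z_map"]; K=np.array(p["mtx"]); v,u=np.mgrid[0:z.shape[0],0:z.shape[1]]
    c=np.stack([(u-K[0,2])/K[0,0]*z, -(v-K[1,2])/K[1,1]*z, -z],-1)
    if "rotation" in p: R,o=np.array(p["rotation"]),np.array(p["origin"])
    else:
        A=np.array(T[1])@np.array(p["tool_from_camera"])[:3,:3]; R=A
        o=np.array(T[1])@np.array(p["tool_from_camera"])[:3,3]+np.array(T[0])
    w=c@R.T+o; w[z<=0]=np.nan
    return w
E
python3 - <<'E'
from h import *
s=read_state(); print({k:np.round(v,3).tolist() for k,v in s.items()})
for n in("scene","top"):
    p=capture(n); cv2.imwrite(f"pics/{n}1.png",p["image"]); w=world(p)
    print(n,[k for k in p],np.round(p["mtx"],1).tolist(),np.round(p["origin"],3))
    for t in("plate","bush","gauge","gauge_grip","grease_tin","gearhead","marker"):
        for m in masks_of(p,t)[:4]:
            q=w[m["region"]]; q=q[~np.isnan(q[:,0])]
            print(t,round(m["p"],2),np.round(m["bbox"]).tolist(), np.round(np.percentile(q,[2,50,98],axis=0),3).tolist() if len(q) else None)
E
```

```text
{'time_s': 0.0, 'joint_positions': [-80.873, 30.279, 82.156, -0.0, 67.687, -10.227], 'qvel': [0.003, 0.0, 0.08, -0.068, 0.053, 0.024], 'tau': [0.0, -44.004, -17.659, 0.063, 0.058, -0.0], 'position': [0.207, -0.589, 0.222], 'tcp_rot': [[0.331, -0.0, 0.943], [-0.943, 0.002, 0.331], [-0.002, -1.0, 0.0]], 'force': [0.203, 0.037, -0.504], 'moment': [0.002, -0.044, 0.049], 'opening': 1.002}
scene ['image', 'z_map', 'mtx', 'origin', 'rotation', 'shot'] [[458.4, 0.0, 281.5], [0.0, 458.4, 214.6], [0.0, 0.0, 1.0]] [-0.25  -0.913  0.847]
plate 0.7 [258.0, 224.0, 327.0, 269.0] [[0.463, -0.133, 0.005], [0.548, -0.039, 0.02], [0.64, 0.077, 0.024]]
bush 0.84 [271.0, 277.0, 291.0, 318.0] [[0.323, -0.251, -0.0], [0.335, -0.24, 0.057], [0.361, -0.207, 0.09]]
bush 0.63 [311.0, 330.0, 325.0, 338.0] [[0.343, -0.363, 0.001], [0.347, -0.354, 0.012], [0.362, -0.337, 0.022]]
bush 0.46 [313.0, 278.0, 327.0, 292.0] [[0.203, -0.491, 0.068], [0.425, -0.275, 0.088], [0.447, -0.259, 0.334]]
gauge 0.94 [210.0, 183.0, 226.0, 222.0] [[0.441, 0.233, 0.002], [0.467, 0.251, 0.06], [0.504, 0.363, 0.134]]
gauge_grip 0.67 
[... 878 characters left out ...]
086], [0.449, -0.256, 0.091]]
bush 0.64 [349.0, 279.0, 366.0, 297.0] [[0.321, -0.27, -0.003], [0.348, -0.224, 0.085], [0.37, -0.206, 0.092]]
gauge 0.89 [135.0, 222.0, 195.0, 253.0] [[0.452, 0.242, 0.005], [0.481, 0.288, 0.13], [0.522, 0.362, 0.178]]
gauge_grip 0.68 [139.0, 221.0, 197.0, 254.0] [[0.452, 0.241, 0.005], [0.481, 0.286, 0.13], [0.519, 0.359, 0.178]]
grease_tin 0.92 [210.0, 135.0, 231.0, 156.0] [[0.736, 0.13, 0.006], [0.764, 0.16, 0.035], [0.796, 0.189, 0.04]]
gearhead 0.6 [320.0, 118.0, 346.0, 152.0] [[0.753, -0.202, -0.001], [0.794, -0.17, 0.057], [0.837, -0.14, 0.063]]
marker 0.72 [152.0, 162.0, 195.0, 177.0] [[0.686, 0.244, 0.009], [0.698, 0.303, 0.015], [0.713, 0.359, 0.021]]
```

```bash
python3 - <<'E'
import cv2,numpy as np
i=cv2.imread("pics/top1.png")
cv2.imwrite("pics/top1b.png",cv2.resize(i[110:310,120:420],None,fx=2.6,fy=2.6,interpolation=cv2.INTER_CUBIC))
cv2.imwrite("pics/crop.png",cv2.resize(i[200:300,330:430],None,fx=6,fy=6,interpolation=cv2.INTER_CUBIC))
for (u,v) in((373,225),(373,255),(398,280),(357,288)): print(u,v,i[v-9:v+10,u-9:u+10].reshape(-1,3).mean(0).round())
E
```

```text
373 225 [122.  76. 111.]
373 255 [57. 61. 68.]
398 280 [ 72. 134.  59.]
357 288 [101.  85. 143.]
```

View pics/top1b.png

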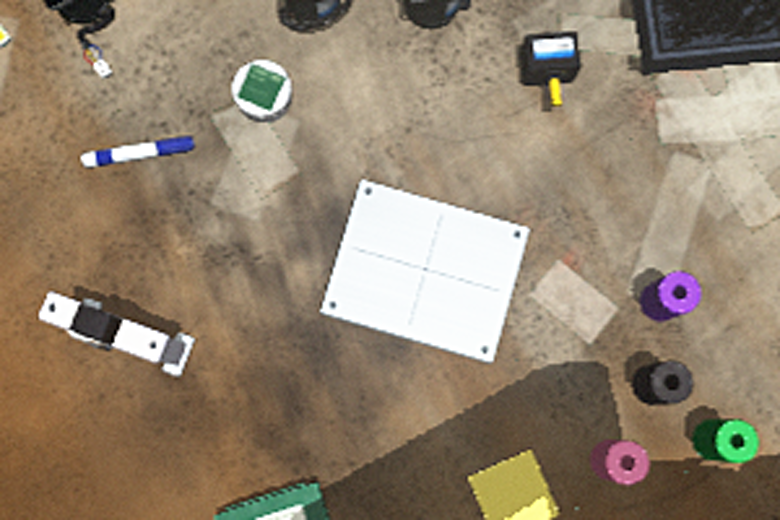

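View pics/crop.png

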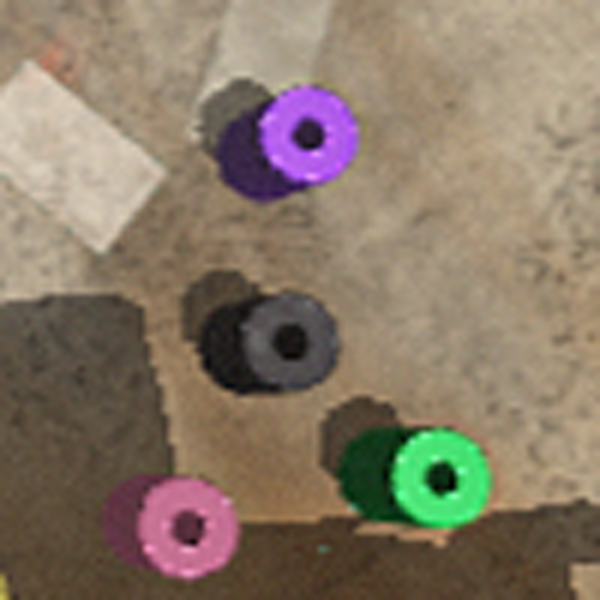

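The candidates for the bush in the enlarged crop are purple (310,135), black (290,340), green (440,478) and pink (188,526). The black one, at top-image pixel (378,257), fits "plain black with a dark bore". The other three are the look-alikes.

```bash
cat > meas.py <<'E'
from h import *
p=capture("top"); w=world(p)
x,y,z=w[...,0],w[...,1],w[...,2]
def pts(c,r,z0,z1):
    m=(np.hypot(x-c[0],y-c[1])<r)&(z>z0)&(z<z1); return w[m]
def rect(q):
    # in mm
    r=cv2.minAreaRect((q[:,:2]*1000).astype(np.float32)); return np.round(r[0],1),np.round(r[1],1),round(r[2],1)
if __name__=="__main__":
    for n,c in dict(black=(.43,-.262),purple=(.522,-.284),green=(.371,-.335),pink=(.348,-.224)).items():
        q=pts(c,.045,.08,.1); print(n,cv2.minEnclosingCircle((q[:,:2]*1000).astype(np.float32)),np.median(q,0).round(4),len(q))
    m=masks_of(p,"plate")[0]["region"]; q=w[m]; q=q[(q[:,2]>.014)&(q[:,2]<.03)]; print("plate",rect(q),q[:,2].mean())
    c=(.481,.288)
    for a,b in((.1,.145),(.165,.19)):
        q=pts(c,.1,a,b); print("gauge",a,rect(q),np.median(q,0).round(4),len(q))
    for t in("plate","gauge_grip","bush"):
        for k in mark_of(p,t)[:4]:
            r,cc=np.round(k["pixel"]).astype(int); print(t,k["p"],k["pixel"],w[r,cc].round(3))
E
python3 meas.py
```

```text
black ((430.25628662109375, -277.94000244140625), 22.548521041870117) [ 0.4314 -0.2777  0.0875] 198
purple ((524.5350341796875, -290.73388671875), 22.53127670288086) [ 0.5243 -0.2907  0.0875] 199
green ((369.1645202636719, -343.223388671875), 22.834877014160156) [ 0.3695 -0.3418  0.0873] 211
pink ((348.5892639160156, -227.8411407470703), 22.310714721679688) [ 0.3469 -0.228   0.0874] 204
plate (array([699. , 303.1]), array([ 16.4, 125.3]), 9.9) 0.01688841602795278
gauge 0.1 (array([484.4, 305. ]), array([129.5,  36.4]), 69.5) [0.4821 0.283  0.129 ] 400
gauge 0.165 (array([486.4, 304.3]), array([36.7, 29.8]), 71.5) [0.4862 0.3034 0.1749] 176
plate 0.71 [211.9, 282.6] [ 0.563 -0.025  0.021]
gauge_grip 0.93 [233.0, 154.2] [0.489 0.303 0.177]
bush 0.87 [254.9, 371.2] [ 0.434 -0.261  0.085]
bush 0.82 [280.6, 395.8] [ 0.364 -0.326  0.085]
bush 0.74 [288.1, 356.5] [ 0.347 -0.216  0.091]
bush 0.53 [227.1, 373.0] [ 0.512 -0.273  0.073]
```

Emit:
send_rows(moves="87 -10 0 15 0;87 -22 0 31 0;87 -22 0 31 0;87 -22 0 31 0;87 -22 0 31 0;87 -22 0 31 0;87 -22 0 31 0;87 -22 0 31 0;87 -22 0 31 0;87 -22 0 31 0;87 -22 0 31 0;87 0 0 0 0;87 0 0 0 0")

```text
time_s: 2.13
position: [0.4385, -0.2632, 0.2227]
tcp_rot: [[0.336, 0.0, 0.942], [-0.942, -0.0, 0.336], [0.0, -1.0, -0.0]]
force: [-0.5, -0.3, 0.3]
opening: 1.002
```

```bash
cat > plate.py <<'E'
from meas import *
m=(np.hypot(x-.555,y+.03)<.16)&(z>.012)&(z<.03)
n,l,st,_=cv2.connectedComponentsWithStats(m.astype(np.uint8)); k=1+st[1:,4].argmax(); print("plate",rect(w[l==k]),st[k],np.median(w[l==k],0))
E
python3 plate.py
python3 - <<'E'
from h import *
s=read_state(); P,R=np.array(s["position"]),np.array(s["tcp_rot"]); p=capture("wrist"); print(P.round(4),R.round(3).tolist())
w=world(p,(P,R)); m=(w[...,2]>.083)&(w[...,2]<.095)
n,l,st,_=cv2.connectedComponentsWithStats(m.astype(np.uint8))
for k in range(1,n):
    if st[k,4]>200: 
        q=(w[l==k][:,:2]*1000).astype(np.float32); print(st[k],cv2.minEnclosingCircle(q),p["image"][l==k].mean(0))
cv2.imwrite("pics/wrist1.png",p["image"])
E
```

```text
plate (array([560.5, -25.1]), array([200.4, 161. ]), 73.3) [ 243  179   80   70 3669] [ 0.55813514 -0.02504854  0.01947026]
[ 0.438  -0.2646  0.2227] [[0.334, 0.0, 0.943], [-0.943, -0.001, 0.334], [0.001, -1.0, -0.0]]
[ 318   96   50   52 1812] ((524.152587890625, -292.23004150390625), 22.64191246032715) [162.84602649  63.32339956 121.40231788]
[ 271  189   46   45 1459] ((430.09063720703125, -279.29962158203125), 22.697317123413086) [82.40507197 80.89170665 84.10829335]
[204 248  39  25 700] ((354.74261474609375, -229.9384307861328), 21.092344284057617) [216.41       171.28285714 241.36      ]
```

View pics/wrist1.png

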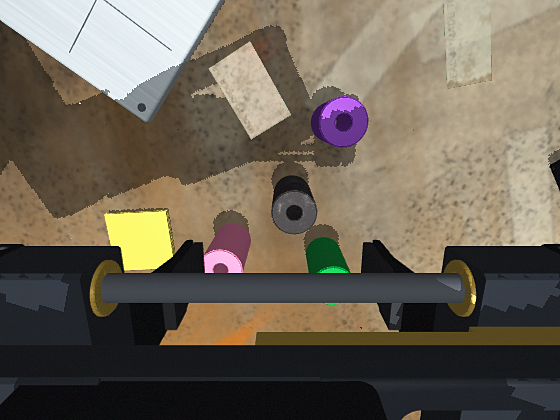

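The wrist view shows the black bush at (294,212), with pink (223,262), green (330,285) and purple (343,120) around it. I'm correcting my position over the black one and descending.

Emit:
send_rows(moves="87 11 0 -12 0;87 0 0 0 0;87 0 30 0 0;87 0 30 0 0;87 0 30 0 0;87 0 30 0 0;87 0 30 0 0;87 0 20 0 0;87 0 12 0 0;87 0 0 0 0;87 0 0 0 0")

```text
time_s: 3.15
position: [0.4293, -0.28, 0.04]
tcp_rot: [[0.329, -0.001, 0.944], [-0.944, 0.001, 0.329], [-0.001, -1.0, -0.001]]
force: [0.7, 0.1, -0.1]
opening: 1.0
```

Emit:
send_rows(moves="30 0 0 0 0;30 0 0 0 0;30 0 0 0 0;30 0 0 0 0;30 0 0 0 0;30 0 0 0 0;30 0 0 0 0;30 0 0 0 0;30 0 -5 0 0;30 0 -15 0 0;30 0 -25 0 0;30 0 -25 0 0;30 0 -25 0 0;30 0 -25 0 0;30 0 0 0 0;30 0 0 0 0")

```text
time_s: 4.48
position: [0.4303, -0.2796, 0.1616]
tcp_rot: [[0.332, 0.002, 0.943], [-0.943, -0.002, 0.332], [0.003, -1.0, 0.001]]
force: [-0.7, 0.2, -2.4]
opening: 0.505
```

```bash
python3 - <<'E'
from h import *
s=read_state(); P,R=np.array(s["position"]),np.array(s["tcp_rot"]); print(P.round(4),R.round(3).tolist(),s["force"],s["opening"])
d=np.array([.5605,-.0251,P[2]])-P; print((R.T@d*1000).round(1))
E
```

```text
[ 0.4303 -0.2796  0.1616] [[0.332, 0.002, 0.943], [-0.943, -0.002, 0.332], [0.003, -1.0, 0.001]] [-0.6909441   0.19311388 -2.35271935] 0.5049993099319257
[-197.    -0.3  207.2]
```

Emit:
send_rows(moves="30 -10 0 10 0;30 -20 0 21 0;30 -20 0 21 0;30 -20 0 21 0;30 -20 0 21 0;30 -20 0 21 0;30 -20 0 21 0;30 -20 0 21 0;30 -20 0 21 0;30 -17 0 18 0;30 -10 0 11 0;30 0 0 0 0;30 0 0 0 0;30 0 20 0 0;30 0 25 0 0;30 0 25 0 0;30 0 15 0 0;30 0 10 0 0;30 0 0 0 0;30 0 0 0 0")

```text
time_s: 6.15
position: [0.5593, -0.0255, 0.065]
tcp_rot: [[0.33, -0.002, 0.944], [-0.944, 0.0, 0.33], [-0.001, -1.0, -0.002]]
force: [-0.2, 0.4, -2.2]
opening: 0.506
```

```bash
python3 - <<'E'
from h import *
s=read_state(); P,R=np.array(s["position"]),np.array(s["tcp_rot"]); print(P.round(4),s["force"],s["opening"])
d=np.array([.5605,-.0251,P[2]])-P; print((R.T@d*1000).round(1))
E
```

```text
[ 0.5593 -0.0255  0.065 ] [-0.23448669  0.44230154 -2.23590186] 0.505857290693408
[ 0.1 -0.   1.3]
```

Now lower 5 mm in small steps and watch the force.

Emit:
send_rows(moves="30 0 2 0 0;30 0 1 0 0;30 0 1 0 0;30 0 0.5 0 0;30 0 0.5 0 0;30 0 0 0 0;30 0 0 0 0")

```text
time_s: 6.73
position: [0.56, -0.0248, 0.0608]
tcp_rot: [[0.331, 0.0, 0.943], [-0.943, -0.0, 0.331], [0.0, -1.0, 0.0]]
force: [-0.2, 0.4, -1.3]
opening: 0.508
```

Emit:
send_rows(moves="30 0 0.5 0 0;30 0 0.3 0 0;30 0 0 0 0;30 0 0 0 0")

```text
time_s: 7.07
position: [0.56, -0.0247, 0.0607]
tcp_rot: [[0.331, 0.001, 0.943], [-0.943, -0.0, 0.331], [0.0, -1.0, 0.0]]
force: [-0.9, 0.2, 5.6]
opening: 0.502
```

Emit:
send_rows(moves="50 0 0 0 0;60 0 0 0 0;87 0 0 0 0;87 0 0 0 0;87 0 0 0 0;87 0 0 0 0;87 0 -10 0 0;87 0 -30 0 0;87 0 -40 0 0;87 0 -40 0 0;87 0 -40 0 0;87 0 -40 0 0;87 0 -30 0 0;87 0 0 0 0")

```text
time_s: 8.23
position: [0.5639, -0.0256, 0.2982]
tcp_rot: [[0.332, 0.016, 0.943], [-0.943, -0.004, 0.332], [0.009, -1.0, 0.014]]
force: [0.2, 0.2, 0.8]
opening: 1.001
```

```bash
python3 - <<'E'
from h import *
s=read_state(); P,R=np.array(s["position"]),np.array(s["tcp_rot"]); print(P.round(4),s["opening"])
p=capture("wrist"); w=world(p,(P,R)); cv2.imwrite("pics/wrist2.png",p["image"])
m=(w[...,2]>.1)&(w[...,2]<.114)
n,l,st,_=cv2.connectedComponentsWithStats(m.astype(np.uint8))
for k in range(1,n):
    if st[k,4]>200:
        q=w[l==k]; print(st[k],cv2.minEnclosingCircle((q[:,:2]*1000).astype(np.float32)),np.median(q,0))
        A=np.c_[q[:,:2],np.ones(len(q))]; print("slope",np.linalg.lstsq(A,q[:,2],rcond=None)[0].round(3))
d=np.array([.4855,.3045,P[2]])-P; print((R.T@d*1000).round(1))
E
python3 meas.py | grep gauge
```

```text
[ 0.5639 -0.0256  0.2982] 1.0005910378386826
[ 260  173   39   40 1106] ((559.7999267578125, -24.44717025756836), 22.55022430419922) [ 0.56076428 -0.02405776  0.10722884]
slope [-0.011 -0.004  0.113]
[-337.4   -2.5   35.5]
gauge 0.1 (array([484.5, 305.3]), array([130. ,  36.5]), 69.6) [0.482  0.2832 0.1291] 400
gauge 0.165 (array([486.5, 304.7]), array([36.5, 29.8]), 70.3) [0.4863 0.3035 0.1747] 172
gauge_grip 0.94 [233.5, 154.1] [0.487 0.305 0.172]
  return _methods._mean(a, axis=axis, dtype=dtype,
  ret = um.true_divide(
```

View pics/wrist2.png

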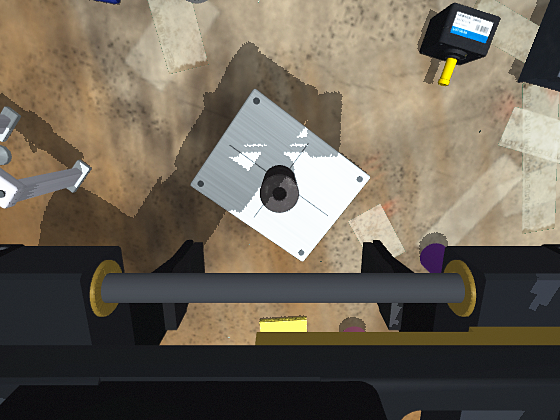

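The wrist view shows the bush standing upright on the plate's cross at (279,190). It measures 1 mm from the plate's middle. Now over to the gauge.

Emit:
send_rows(moves="87 -15 0 2 0;87 -30 0 3 0;87 -30 0 3 0;87 -30 0 3 0;87 -30 0 3 0;87 -30 0 3 0;87 -30 0 3 0;87 -30 0 3 0;87 -30 0 3 0;87 -30 0 3 0;87 -30 0 3 0;87 -22 0 2 0;87 0 0 0 5;87 0 0 0 7;87 0 0 0 7;87 0 0 0 7;87 0 0 0 7;87 0 0 0 6;87 0 0 0 0;87 0 0 0 0")

```text
time_s: 10.2
position: [0.4797, 0.3042, 0.2884]
tcp_rot: [[-0.334, -0.003, 0.943], [-0.943, -0.001, -0.334], [0.002, -1.0, -0.002]]
force: [0.1, 0.7, -0.1]
opening: 0.996
```

```bash
cat > gw.py <<'E'
from h import *
s=read_state(); P,R=np.array(s["position"]),np.array(s["tcp_rot"]); print(P.round(4),R.round(3).tolist(),s["joint_positions"])
p=capture("wrist"); w=world(p,(P,R)); cv2.imwrite("pics/wrist3.png",p["image"])
for a,b in((.105,.145),(.165,.19)):
    m=(w[...,2]>a)&(w[...,2]<b)&(np.hypot(w[...,0]-.4855,w[...,1]-.3045)<.09)
    n,l,st,_=cv2.connectedComponentsWithStats(m.astype(np.uint8))
    for k in range(1,n):
        if st[k,4]>150: print(a,st[k],cv2.minAreaRect((w[l==k][:,:2]*1000).astype(np.float32)),np.median(w[l==k],0).round(4))
d=np.array([.4865,.3045,P[2]])-P; print((R.T@d*1000).round(1), np.degrees(np.arctan2(R[1,0],R[0,0])))
E
python3 gw.py
```

```text
[0.4797 0.3042 0.2884] [[-0.334, -0.003, 0.943], [-0.943, -0.001, -0.334], [0.002, -1.0, -0.002]] [2.11058798e+01 2.18120731e+01 8.56304916e+01 1.90614270e-03
 7.27222679e+01 1.30595557e+02]
0.105 [ 217  170  127   33 2799] ((487.5685729980469, 304.12713623046875), (129.72882080078125, 30.56523895263672), 69.1597671508789) [0.4913 0.3011 0.1292]
0.165 [ 260  180   40   36 1353] ((486.3892822265625, 304.2543640136719), (35.26734924316406, 30.733142852783203), 68.76406860351562) [0.4878 0.3039 0.1751]
[-2.6 -0.   6.3] -109.49012958772553
```

View pics/wrist3.png

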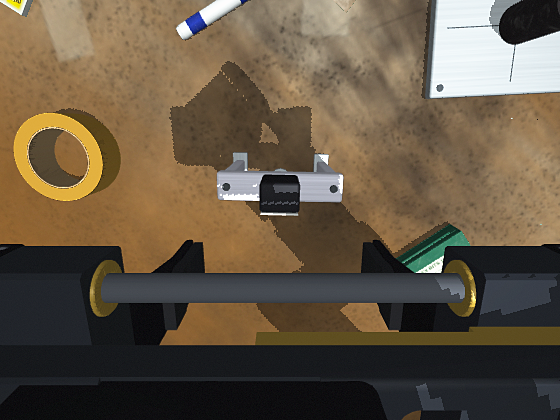

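The gauge's black grip block is at (280,195), with its beam across the image as expected. Correct and descend.

Emit:
send_rows(moves="87 -2.5 0 6.5 1;87 0 0 0 0;87 0 25 0 0;87 0 35 0 0;87 0 35 0 0;87 0 25 0 0;87 0 15 0 0;87 0 10 0 0;87 0 4 0 0;87 0 0 0 0;87 0 0 0 0")

```text
time_s: 11.17
position: [0.4881, 0.3049, 0.1416]
tcp_rot: [[-0.352, 0.002, 0.936], [-0.936, 0.001, -0.352], [-0.001, -1.0, 0.001]]
force: [-0.9, 0.1, -0.9]
opening: 1.0
```

Emit:
send_rows(moves="87 0 3 0 0;87 0 0 0 0;60 0 0 0 0;45 0 0 0 0;40 0 0 0 0;36 0 0 0 0;25 0 0 0 0;25 0 0 0 0;25 0 0 0 0;25 0 0 0 0;25 0 0 0 0;25 0 0 0 0;25 0 0 0 0")

```text
time_s: 12.25
position: [0.4872, 0.3044, 0.1377]
tcp_rot: [[-0.353, -0.0, 0.936], [-0.936, -0.0, -0.353], [0.0, -1.0, -0.0]]
force: [-0.8, -0.8, 0.2]
opening: 0.414
```

Emit:
send_rows(moves="25 0 -3 0 0;25 0 -10 0 0;25 0 -20 0 0;25 0 -25 0 0;25 0 -25 0 0;25 0 -25 0 0;25 0 -20 0 0;25 0 -12 0 0;25 0 -5 0 0;25 0 0 0 0;25 0 0 0 0")

```text
time_s: 13.17
position: [0.4864, 0.3043, 0.2821]
tcp_rot: [[-0.352, -0.002, 0.936], [-0.936, -0.001, -0.353], [0.001, -1.0, -0.001]]
force: [-0.4, -0.2, -5.7]
opening: 0.413
```

```bash
python3 - <<'E'
from h import *
s=read_state(); P,R=np.array(s["position"]),np.array(s["tcp_rot"]); print(P.round(4),s["force"],s["opening"])
for n in ("wrist",):
    p=capture(n); w=world(p,(P,R)); 
    t=(w-P)@R*1000  # tool coords mm
    m=(t[...,1]>-12)&(t[...,1]<25)&(abs(t[...,0])<75)&(abs(t[...,2])<40)&~np.isnan(t[...,0])
    q=t[m]; A=np.c_[q[:,[0,2]],np.ones(len(q))]; 
    b=q[(q[:,1]>3)&(q[:,1]<14)]; print("beam",len(b),cv2.minAreaRect(b[:,[0,2]].astype(np.float32)),np.median(b,0).round(1))
    A=np.c_[b[:,[0,2]],np.ones(len(b))]; print("slope",np.linalg.lstsq(A,b[:,1],rcond=None)[0].round(4))
d=np.array([.560,-.0245,P[2]])-P; print((R.T@d*1000).round(1))
E
```

```text
[0.4864 0.3043 0.2821] [-0.35221125 -0.24164285 -5.69725886] 0.41269359729932514
beam 4536 ((-0.20751953125, 1.8471355438232422), (28.582679748535156, 129.25534057617188), 89.9993896484375) [ 0.3  8.6 10.8]
slope [-6.0000e-04  8.4000e-02  8.1177e+00]
[2.817e+02 1.000e-01 1.848e+02]
```

```bash
cat > tilt.py <<'E'
from h import *
s=read_state(); P,R=np.array(s["position"]),np.array(s["tcp_rot"]); print(P.round(4),np.round(s["force"],1),s["opening"])
p=capture("wrist"); w=world(p,(P,R)); t=(w-P)@R*1000; cv2.imwrite("pics/wrist4.png",p["image"])
m=(abs(t[...,0])<62)&(abs(t[...,0])>25)&(abs(t[...,2])<25)&(t[...,1]<20)&(t[...,1]>0)
q=t[m]
for lo in range(-16,24,4):
    b=q[(q[:,2]>=lo)&(q[:,2]<lo+4)]
    if len(b): print(lo,len(b),np.percentile(b[:,1],[10,50,90]).round(1))
m=(abs(t[...,0])<17)&(abs(t[...,2])<25)&(t[...,1]<-25)&(t[...,1]>-50); q=t[m]
print("block top",len(q),[(lo,np.median(q[(q[:,2]>=lo)&(q[:,2]<lo+4),1]).round(1)) for lo in range(-16,20,4) if ((q[:,2]>=lo)&(q[:,2]<lo+4)).sum()>3])
E
python3 tilt.py
```

```text
[0.4862 0.3042 0.2814] [-0.3 -0.4 -4.4] 0.4096955955407213
-16 5 [8.7 8.9 9.4]
-12 77 [7.6 8.5 9. ]
-8 154 [7.5 8.4 9.2]
-4 235 [7.5 8.3 9. ]
0 294 [7.7 8.4 9.1]
4 689 [7.6 8.3 9. ]
8 859 [7.6 8.3 9.1]
12 1571 [ 8.2 10.  17.5]
16 1 [10.7 10.7 10.7]
block top 3105 [(-16, np.float64(-35.5)), (-12, np.float64(-37.5)), (-8, np.float64(-37.6)), (-4, np.float64(-38.0)), (8, np.float64(-37.4)), (12, np.float64(-34.5))]
```

View pics/wrist4.png

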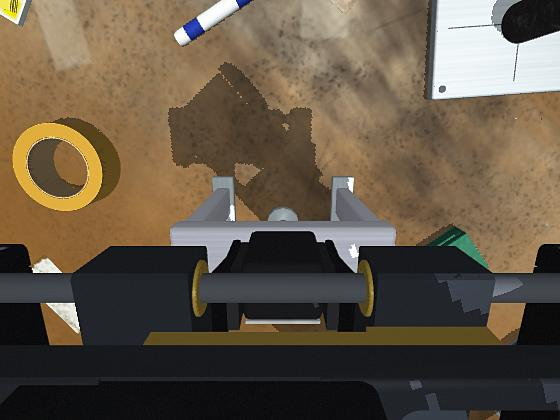

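The gauge hangs level in the grip. The wrist view shows the foot at (283,215) and both legs clear. Carry it over the bush.

Emit:
send_rows(moves="25 5 0 3 0;25 10 0 7 0;25 20 0 13 0;25 24 0 16 0;25 24 0 16 0;25 24 0 16 0;25 24 0 16 0;25 24 0 16 0;25 24 0 16 0;25 24 0 16 0;25 24 0 16 0;25 20 0 13 0;25 16 0 10 0;25 10 0 6 0;25 6 0 3 0;25 3 0 1 0;25 0 0 0 0;25 0 0 0 0;25 0 0 0 0")

```text
time_s: 14.85
position: [0.5596, -0.023, 0.2827]
tcp_rot: [[-0.351, -0.0, 0.936], [-0.936, 0.001, -0.351], [-0.0, -1.0, -0.001]]
force: [0.1, 0.7, -5.6]
opening: 0.413
```

```bash
python3 tilt.py | head -1; python3 - <<'E'
from h import *
s=read_state(); P,R=np.array(s["position"]),np.array(s["tcp_rot"])
d=np.array([.560,-.0245,P[2]])-P; print((R.T@d*1000).round(1),s["joint_positions"])
p=capture("scene"); i=p["image"]; cv2.imwrite("pics/scene2.png",cv2.resize(i[150:280,200:370],None,fx=4.5,fy=4.5,interpolation=cv2.INTER_CUBIC))
E
```

```text
[ 0.5596 -0.023   0.2827] [ 0.1  0.7 -5.6] 0.4128359589769707
[ 1.3 -0.   0.8] [-1.37987420e+01  2.14012757e+01  8.72558277e+01  2.17175944e-02
  7.13600290e+01  9.67553390e+01]
```

View pics/scene2.png

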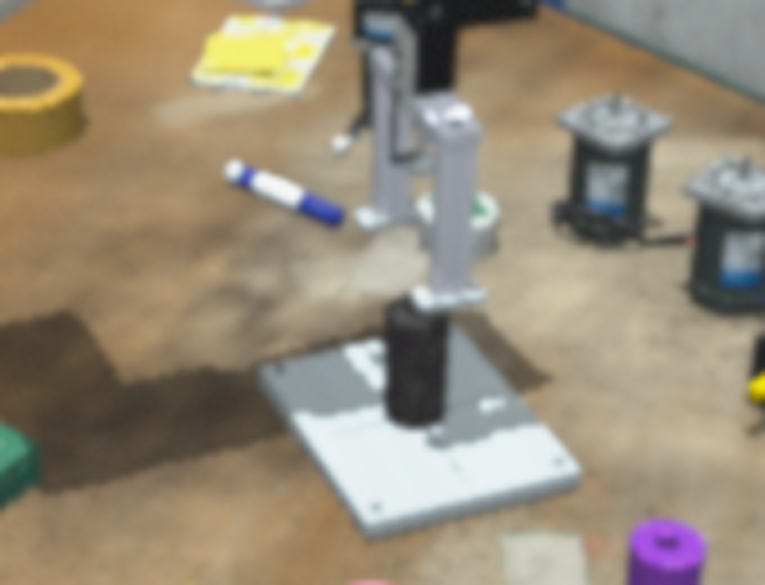

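The gauge hangs above the standing bush in the scene crop (bush at (417,360)). The offset is about 1.5 mm. Lower it.

Emit:
send_rows(moves="25 1.3 0 0 0;25 0 5 0 0;25 0 12 0 0;25 0 15 0 0;25 0 15 0 0;25 0 15 0 0;25 0 12 0 0;25 0 10 0 0;25 0 8 0 0;25 0 5 0 0;25 0 4 0 0;25 0 0 0 0;25 0 0 0 0")

```text
time_s: 16.03
position: [0.5599, -0.0255, 0.182]
tcp_rot: [[-0.353, 0.001, 0.936], [-0.936, -0.0, -0.353], [-0.0, -1.0, 0.001]]
force: [-0.1, -0.3, -5.3]
opening: 0.411
```

Emit:
send_rows(moves="25 0 3 0 0;25 0 3 0 0;25 0 3 0 0;25 0 3 0 0;25 0 2 0 0;25 0 2 0 0;25 0 1 0 0;25 0 0 0 0;25 0 0 0 0;25 0 0 0 0")

```text
time_s: 16.87
position: [0.5598, -0.0255, 0.1649]
tcp_rot: [[-0.353, 0.001, 0.936], [-0.936, -0.0, -0.353], [-0.0, -1.0, 0.001]]
force: [1.3, -0.6, -2.9]
opening: 0.414
```

Emit:
send_rows(moves="25 0 2 0 0;25 0 1 0 0;25 0 1 0 0;25 0 1 0 0;25 0 0.5 0 0;25 0 0.5 0 0;25 0 0 0 0;25 0 0 0 0;25 0 0 0 0")

```text
time_s: 17.62
position: [0.5596, -0.0254, 0.1588]
tcp_rot: [[-0.353, 0.0, 0.936], [-0.936, 0.0, -0.353], [-0.0, -1.0, 0.0]]
force: [1.4, -0.8, -3.3]
opening: 0.408
```

Emit:
send_rows(moves="25 0 0.5 0 0;25 0 0.3 0 0;25 0 0.3 0 0;25 0 0 0 0;25 0 0 0 0")

```text
time_s: 18.03
position: [0.5596, -0.0254, 0.1577]
tcp_rot: [[-0.353, 0.0, 0.936], [-0.936, 0.0, -0.353], [-0.0, -1.0, 0.0]]
force: [1.1, 0.4, -2.7]
opening: 0.414
```

Emit:
send_rows(moves="25 0 0.4 0 0;25 0 0.3 0 0;25 0 0 0 0;25 0 0 0 0")

```text
time_s: 18.37
position: [0.5598, -0.0255, 0.1577]
tcp_rot: [[-0.353, 0.001, 0.936], [-0.936, -0.0, -0.353], [-0.0, -1.0, 0.001]]
force: [-1.2, 0.2, 5.6]
opening: 0.408
```

The legs bear on the plate, with the force reversed to +5.6 N. Release and rise.

Emit:
send_rows(moves="40 0 0 0 0;45 0 0 0 0;60 0 0 0 0;87 0 0 0 0;87 0 0 0 0;87 0 0 0 0;87 0 0 0 0;87 0 0 0 0;87 0 -5 0 0;87 0 -15 0 0;87 0 -25 0 0;87 0 -30 0 0;87 0 -30 0 0;87 0 -30 0 0;87 0 -15 0 0;87 0 0 0 0;87 0 0 0 0")

```text
time_s: 19.78
position: [0.5597, -0.0255, 0.3079]
tcp_rot: [[-0.353, 0.002, 0.936], [-0.936, -0.001, -0.353], [-0.0, -1.0, 0.002]]
force: [-0.6, -0.3, -1.1]
opening: 0.997
```

```bash
python3 - <<'E'
from h import *
s=read_state(); P,R=np.array(s["position"]),np.array(s["tcp_rot"]); print(P.round(4),s["time_s"],s["opening"])
p=capture("wrist"); w=world(p,(P,R))
for a,b in((.14,.16),(.185,.21)):
    m=(w[...,2]>a)&(w[...,2]<b)&(np.hypot(w[...,0]-.56,w[...,1]+.0245)<.09)
    n,l,st,_=cv2.connectedComponentsWithStats(m.astype(np.uint8)); k=1+st[1:,4].argmax(); q=w[l==k]
    print(a,cv2.minAreaRect((q[:,:2]*1000).astype(np.float32)),np.median(q,0).round(4))
    q=q[abs(q[:,2]-np.median(q[:,2]))<.004]
    print(" slope",np.linalg.lstsq(np.c_[q[:,:2]-q[:,:2].mean(0),np.ones(len(q))],q[:,2],rcond=None)[0].round(4))
p=capture("scene"); i=p["image"]; cv2.imwrite("pics/scene3.png",cv2.resize(i[150:280,200:370],None,fx=4.5,fy=4.5,interpolation=cv2.INTER_CUBIC))
p=capture("top"); 
w=world(p)
for t in("grease_tin","gearhead","marker"):
    for m in masks_of(p,t)[:1]: print(t,m["bbox"])
E
```

```text
[ 0.5597 -0.0255  0.3079] 19.7833 0.9972804541304865
0.14 ((560.0399780273438, -25.68097686767578), (130.3824462890625, 30.581846237182617), 69.42875671386719) [ 0.5633 -0.0319  0.1492]
 slope [-0.011   0.0042  0.1492]
0.185 ((559.3825073242188, -25.357484817504883), (35.318275451660156, 30.01007080078125), 69.04212188720703) [ 0.5606 -0.0258  0.1951]
 slope [ 0.014  -0.0036  0.195 ]
grease_tin [210.0, 135.3, 233.9, 159.6]
gearhead [320.2, 121.7, 343.7, 136.2]
marker [212.7, 132.6, 234.0, 155.7]
```

View pics/scene3.png

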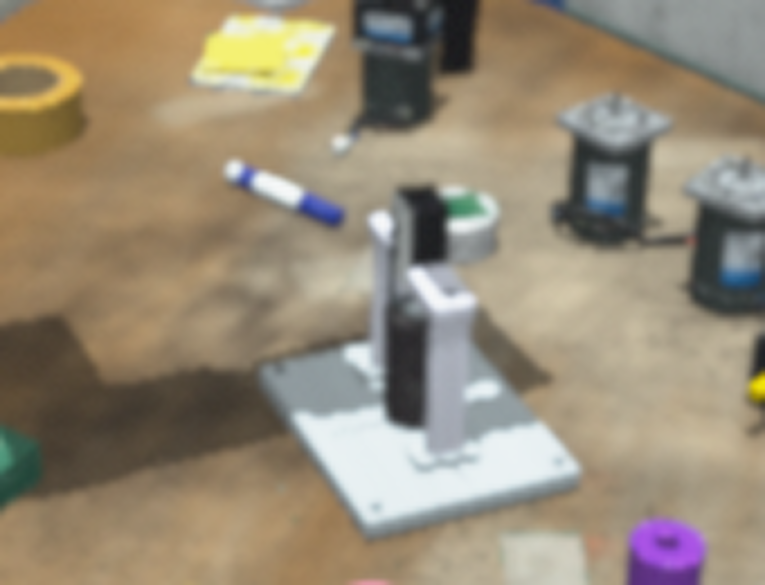

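The gauge straddles the bush with both legs on the plate. The beam top is at 149 to 150 mm, as it should be, and the bush is upright at (410,350) in the crop. The tin and marker are where they were. Handing in.

```bash
python3 -c "
from rig import *
print(hand_in())"
```

```text
the job is handed in; nothing more can be done
None
```

The black bush stands on the middle of the plate and the bridge gauge is left standing over it. I handed the job in at about 20 s of the 64 s allowed; the hand-in reports no verdict.

- **Bush:** after release it measured about 1 mm from the plate's middle, upright. I did not re-measure it once the gauge covered it, but it still looked upright in the last picture.
- **Gauge:** after release it sat about 1 mm from the bush's axis. Its beam top was at 149 mm (150 mm expected with both legs on the plate). Slope fits gave 0.011 and 0.014 rad in opposite directions, so that is measurement noise rather than tilt.
- **Foot reading:** I never measured the foot's travel directly. With the legs down on the plate over the 88 mm bush it should be about 18 mm.
- **Forces:** the wrist readings at the end of each move, including set-down, never passed about 6 N.
- **Other objects:** the marker and grease tin looked unmoved in the last scene picture, and the top camera still found the tin and the gearhead at about their first pixels. The last "marker" detection was wrong, because it returned the tin's box, so for the marker I relied on the picture.

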